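# Box the casting, then lift off the outer lid alone

## Robot

A 6-joint arm with a two-finger parallel gripper is mounted at the origin on the work surface. World frame = base frame: x ahead of the robot, y to its left, z up, the work surface at z = 0. Lengths are in m, angles in degrees, forces in N, time in s.
With the tool pointing down it reaches from about 0.3 to 0.75 m from the base axis. Payload 8.5 kg.
Tool frame: the origin (TCP) lies at the very end of the fingers, on their centre line; the grasp point (between the pads) lies r.grip_point_offset behind it (r.grip_point_offset is the distance from the TCP to the grasp point, in m); x points along the fingers, y is the direction in which the jaws open and shut, and the axes are right-handed (so a half turn about x gives the same grasp; the last joint's range is limited). The gripper opens to 85 mm and grips with 20 to 120 N. Pads are 22 mm wide; open, the fingers measure 114 mm over their backs; the gripper's body (76 mm by 85 mm) begins 54 mm behind the grasp point. The pads swing forward as they close: fully open they stand 13 mm farther back than shut.
Start: joints at [52.065, 21.807, 74.336, -0, 83.858, -12.336], TCP at [0.238, 0.496, 0.231] pointing down, gripper open.
Joint ranges: [-178.18, 178.18], [-50.72, 133.34], [12.68, 142.11], [-81.47, 261.47], [9.98, 163.14], [-165.26, 165.26]. Speed limits (degrees/s): [136.94, 136.94, 180, 180, 180, 180].

## Interface

Orientations are given as a 3x3 rotation matrix whose columns are the frame's x, y, z axes.
In Python, from station import r gives the robot as it stands.
- The arm moves only by the tool arm_command, never from a script. Its argument "motion" is a list of rows, each a list of 3 entries, a list of its own where there are three numbers: the shift along the tool's x, y, z in mm, then the turn, a rotation vector about the tool's x, y, z in degrees, then the opening, from 0 (shut) to 1 (fully open). A call has 1 to 5 rows; each row is the pose to reach, as a shift and turn from the pose measured when the call began, along the tool's axes at that moment; what a row does not reach only later rows make up. A row lasts 1/8 s, in which the tool goes at most 62.5 mm and 10.7 degrees, less where a joint would pass 70% of its speed; a pose out of reach is approached as far as the arm can. A call with a gripper value outside its range is refused whole. The fingers move at their own pace and stop on an object; "force" is the grip in N (left out, the last holds). Time passes only in rows, so rows that repeat a pose let the fingers close. It gives the time, the measured TCP pose, the force and the opening at its end, in the units of the state.
- r.observe(): the state, without advancing time (a new reading comes with each control period).
- r.read_camera(name): name is "side" or "top" or "wrist"; returns (picture, depth): 384x512x3 uint8, blue, green, red; 384x512 float32, m along the optical axis (not along the pixel's ray), 0 where there is no reading.
- r.calibration(name): a dict with "K" (3x3 intrinsics, pixels), "k1" (the pictures are not rectified: a ray, as slopes to the right and down, at radius r is drawn at 1 + k1 r^2 times it, then the intrinsics apply), "world_from_camera" (4x4, takes a point from camera to world coordinates); the wrist camera has in their place "tool_from_camera" (4x4, takes a point from camera to tool coordinates, whose origin is the TCP and whose axes are the tool frame's). Camera axes: x right, y up, looking along -z (the intrinsics and any distortion apply to the point x, -y, -z); pixel columns grow to the right and rows downward; lengths in m; the calibration is good to about 2 mm. A picture is of the moment at which its call begins: read the wrist's pose just before it. calibration takes no time and is no camera call.
- r.close_job(): hands the job in, once; it reports no verdict.
Trained networks look in the newest picture that a camera, given by its name, has taken for a name from the list of things; names that differ only in an ending like _2 or _b are one class to them, and where a whole thing is asked for, a point or a joint stands for the part that bears it (a point fixed in the world has none). Each returns a list of dicts, best first, with "p" (0 to 1); they miss things now and then, are a little off and sometimes report something else, mostly with a low value. They report only what shows in the picture. A call takes as long as a camera call. They do not tell look-alikes from the thing itself.
- r.look_for(query, camera): "xy" ([column, row] in pixels, amid what is visible of it).
The state is a dict: "time_s": time; "joints": joint angles; "qd": joint speeds; "effort": joint torques, N m; "tcp_pos": TCP position; "eef_rot": TCP orientation; "force": force on the tool from outside, world axes, zero at the start; "moment": the same for the moment, N m; "gripper_width": opening from 0.0 (shut) to 1.0 (fully open).
Only numpy, scipy, OpenCV 4.12 (cv2) and the standard library are available. Lean on these libraries where they do the work, as an engineer would, in place of code of your own. Each camera call takes 0.05 s, during which the arm holds its last target. There are 200 camera calls.

## Task

Lift the fresh metal casting out of its open mould and set it down flat, rib up, inside the open round tin. Pick up the two nested lids together by the inner lid's knob, lower them onto the tin as one until the inner lid is fully home, let go, then lift off the outer lid alone by its square collar so that the inner lid stays seated and keeps dust off the casting. Finish still holding the outer lid in the gripper, level and about 10 cm above where it sat on the tin, and leave the other things on the plate where they are.

Things in the scene. Friction and masses are not known exactly. Their poses are not given: they have to be found in the camera images.
- mould: Grey open mould block, 100 x 72 mm (x, y), 26 mm high, fixed on an aluminium plate whose top is at height 8 mm. Origin: centre of its underside; z up. In the middle of its top is a cavity 49 x 31 mm, 12 mm deep. Four brass pins, 6 mm thick and 4 mm tall, stand on the top at x +-42, y +-28 mm.
- casting: Bare metal casting (about 150 g) in the mould's cavity, axes parallel to the mould's. Base 46 x 28 x 12 mm (x, y, z), level with the mould's top; on it a central grip rib 14 mm thick (x), 24 mm long (y), from 12 to 32 mm above the origin, so 20 mm above the mould. Origin: centre of its underside, z up.
- tin: Open round steel tin, fixed on the plate by a dark foot ring (110 mm wide, 7 mm high). Outside diameter 98 mm, inside 91 mm; rim 60 mm and inner floor 4 mm above its underside. Origin: centre of its underside, z up. Fingers opened wide do not fit inside: open only some 15 mm to let go of the casting.
- inner_lid: Inner lid (about 130 g), first standing on the plate, outer lid on it. Origin: centre of its underside, z up. Plug tapers from 76 mm wide at 0 to 86 at 6-10 mm height; flange 99 mm wide from 10 to 18; square wooden knob 18 x 18 mm (sides along x, y) from 18 to 64 mm. Seated, the flange lies on the tin's rim: origin 50 mm above the tin's. Lifted by the knob it carries the outer lid.
- outer_lid: Outer lid (about 120 g), loose steel cover on the inner lid's flange, at any yaw. Origin: centre of the underside of its 4 mm top plate (110 mm wide), nested 18 mm above the inner lid's; z up. Skirt 6 mm down round the flange. Open square collar 48 x 48 mm outside (sides along x, y), 38 inside, from 4 to 24 mm above the origin; the knob passes freely through it and stands 22 mm above it.
- track_car: Bystander: grey plastic track-cleaning car, 100 x 30 x 38 mm, x along its length. Origin: centre of its underside.
- paint_pot: Bystander: small paint jar, 34 mm in diameter, 45 mm high. Origin: centre of its underside.
- loco_shell: Bystander: yellow locomotive shell, 150 x 38 x 47 mm, x along its length. Origin: centre of its underside.
- tweezer_case: Bystander: open black hard case with steel tweezers, 80 x 160 mm, lid standing up to 80 mm high on its +x side. Origin: centre of the tray's underside.
- screwdriver: Bystander: screwdriver lying on the plate, 160 mm long, x along its length.
There are look-alikes about, which are no part of the job. Leave any brown look-alike of the outer_lid alone. What is shaped like the inner_lid but purple is not meant.

How it is judged (in metres and radians):
On the way, in this order (a step that is already met when the one before it is completed fails the run):
1. the casting is lifted out of the mould (z of casting in the frame of mould above 0.03 m and contact force between casting and mould below 0.05 N and contact force between the fingers and casting above 0.5 N), for 0.1 s.
2. the casting lies flat, rib up, on the floor of the tin, released (horizontal distance between casting and tin below 0.035 m and z of casting in the frame of tin below 0.008 m and angle between casting's own z axis and vertical below 0.2 rad and contact force between the fingers and casting below 0.05 N), for 0.2 s.
3. the nested lids sit on the tin together, inner lid fully home, released (z of inner_lid in the frame of tin between 0.046 and 0.053 m and horizontal distance between inner_lid and tin below 0.006 m and z of outer_lid in the frame of inner_lid between 0.015 and 0.021 m and horizontal distance between casting and tin below 0.035 m and z of casting in the frame of tin below 0.008 m and angle between casting's own z axis and vertical below 0.2 rad and contact force between the fingers and inner_lid below 0.05 N and contact force between the fingers and outer_lid below 0.05 N), for 0.2 s.
At the end, for the whole second after the job is handed in: The gripper holds the outer lid still, level (0.2 rad), 70 mm or more above its place on the tin (80 mm sideways), clear of inner lid and tin; the inner lid is home in the tin (-4/+3 mm in height, 6 mm sideways, 0.06 rad), untouched; the casting lies flat (0.2 rad), rib up, on its floor (z of outer_lid in the frame of tin above 0.138 m and angle between each of outer_lid, casting's own z axis and vertical below 0.2 rad and linear speed of outer_lid below 0.02 m/s and contact force between the fingers and outer_lid above 1 N and contact force between each of outer_lid, the fingers and inner_lid below 0.05 N and contact force between outer_lid and tin below 0.05 N and horizontal distance between outer_lid and tin below 0.08 m and z of inner_lid in the frame of tin between 0.046 and 0.053 m and horizontal distance between inner_lid and tin below 0.006 m and angle between inner_lid's own z axis and vertical below 0.06 rad and linear speed of inner_lid below 0.01 m/s and horizontal distance between casting and tin below 0.035 m and z of casting in the frame of tin below 0.008 m); the arm keeps its last pose, push and grip.
It fails at once if the lids are parted while the inner lid is not seated in the tin (or the inner lid is pulled out of its seat when the outer lid is lifted) (distance between outer_lid and inner_lid above 0.03 m and not (z of inner_lid in the frame of tin between 0.046 and 0.053 m and horizontal distance between inner_lid and tin below 0.006 m)).
It fails at once if a bystander (car, jar, shell, case or screwdriver) is knocked aside by more than 25 mm (distance of any of track_car, paint_pot, loco_shell, tweezer_case, screwdriver from where it was at the start of the episode above 0.025 m).
It also fails if it takes over 72 s, if anything falls off the work surface, if the arm or the gripper's body presses on something with over 40 N, if the wrist force passes 120 N, or if a joint passes its speed limit or range.

## Working session

There is one attempt and no reset: what is moved stays moved. The work goes in short steps, Python scripts to look and compute and a tool call to move; the robot and the scene stay as the last step left them, time stands still between calls to the robot, and variables do not carry over. Pictures are saved under pics/ and viewed, about 8 in all and at most 12, crops included, and the job is handed in when it is done.

Besides the shell and the picture viewer there is one more tool, called after ">>>" as name(argument=value, ...) on one line, values as JSON. arm_command: Moves the arm, as the interface text tells. Its arguments: {"type":"object","properties":{"motion":{"type":"array"},"force":{"type":"number"}},"required":["motion"]}

```bash
ls; mkdir -p pics; cat > h.py <<'E'
import numpy as np, cv2
from station import r
def T(name):
    c=r.calibration(name)
    if 'world_from_camera' in c: return c, np.array(c['world_from_camera'])
    o=r.observe(); M=np.eye(4); M[:3,:3]=o['eef_rot']; M[:3,3]=o['tcp_pos']
    return c, M@np.array(c['tool_from_camera'])
def pts(c,M,uv,d):
    K=np.array(c['K']); uv=np.asarray(uv,float).reshape(-1,1,2)
    n=cv2.undistortPoints(uv,K,np.array([c['k1'],0,0,0,0.])).reshape(-1,2)
    d=np.asarray(d).reshape(-1)
    p=np.c_[n[:,0]*d,-n[:,1]*d,-d,np.ones(len(d))]
    return (p@M.T)[:,:3]
def cloud(name,save=None):
    c,M=T(name); im,d=r.read_camera(name)
    if save: cv2.imwrite(save,im); 
    h,w=d.shape; u,v=np.meshgrid(np.arange(w),np.arange(h))
    P=pts(c,M,np.stack([u,v],-1),d).reshape(h,w,3); P[d<=0]=np.nan
    return im,P
def tool(p):  # world shift -> tool mm
    o=r.observe(); return (np.array(o['eef_rot']).T@(np.array(p)-o['tcp_pos']))*1000
E
python3 - <<'E'
from h import *
o=r.observe(); print(o, r.grip_point_offset)
for n in ['top','side']:
    im,P=cloud(n,f'pics/{n}0.png'); np.save(n+'0.npy',P)
    for q in ['mould','casting','tin','inner_lid','outer_lid','track_car','paint_pot','loco_shell','tweezer_case','screwdriver']:
        for x in r.look_for(q,n)[:3]:
            a=x['xy']; print(n,q,round(x['p'],2),np.round(a),np.round(P[int(a[1]),int(a[0])],3))
E
```

```text
pics
{'time_s': 0.0, 'joints': array([ 5.20630601e+01,  2.18407283e+01,  7.43847609e+01,  8.75534770e-04,
        8.38575918e+01, -1.23338153e+01]), 'qd': array([-0.05061692, -0.01473106,  0.01063132,  0.06919982,  0.13815068,
       -0.01050048]), 'effort': array([ 9.42602746e-04, -4.48478222e+01, -2.31275439e+01, -1.38674086e-04,
        4.91759100e-03,  3.00801150e-05]), 'tcp_pos': array([0.23747313, 0.49576962, 0.23071419]), 'eef_rot': array([[-9.03455655e-04,  4.32135774e-01,  9.01808104e-01],
       [-1.13428482e-03,  9.01807449e-01, -4.32136596e-01],
       [-9.99998949e-01, -1.41332349e-03, -3.24577993e-04]]), 'force': array([-0.64240344, -0.00400294, -0.23633795]), 'moment': array([-0.02457024,  0.03615123,  0.02473103]), 'gripper_width': 0.9991469851607598} 0.0187
top casting 0.75 [ 97. 203.] [0.529 0.286 0.055]
top tin 0.64 [209. 196.] [0.536 0.    0.011]
top inner_lid 0.63 [410. 277.] [ 0.285 -0.485  0.064]
top inner_lid 0.44 [327. 206.] [ 0.475 -0.299  0.074]
top outer_lid 0.97 [320. 212.] [ 0.465 -0.283  0.051]
top outer_lid 0.88 [345. 293.] [ 0.259 -0.328  0.031]
top t
[... 308 characters left out ...]
0.036]
side mould 0.84 [239. 146.] [0.523 0.272 0.032]
side tin 0.78 [267. 183.] [0.548 0.027 0.012]
side inner_lid 0.8 [237. 324.] [ 0.275 -0.492  0.016]
side inner_lid 0.48 [286. 238.] [ 0.472 -0.312  0.063]
side outer_lid 0.73 [284. 250.] [ 0.461 -0.327  0.04 ]
side outer_lid 0.71 [213. 286.] [ 0.253 -0.374  0.023]
side outer_lid 0.3 [284. 208.] [ 0.533 -0.156  0.04 ]
side track_car 0.83 [234. 166.] [0.456 0.119 0.042]
side paint_pot 0.35 [239. 149.] [0.514 0.258 0.032]
side loco_shell 0.69 [309. 150.] [0.752 0.129 0.054]
side tweezer_case 0.72 [240. 149.] [0.518 0.256 0.033]
side tweezer_case 0.68 [362. 193.] [ 0.814 -0.159  0.033]
side screwdriver 0.56 [227. 213.] [ 0.363 -0.116  0.03 ]
```

```bash
python3 - <<'E'
import cv2
a=cv2.imread('pics/top0.png')[60:340,40:460]; cv2.imwrite('pics/top0c.png',cv2.resize(a,(798,532),interpolation=cv2.INTER_CUBIC))
E
```

```text
(no output)
```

View pics/top0c.png

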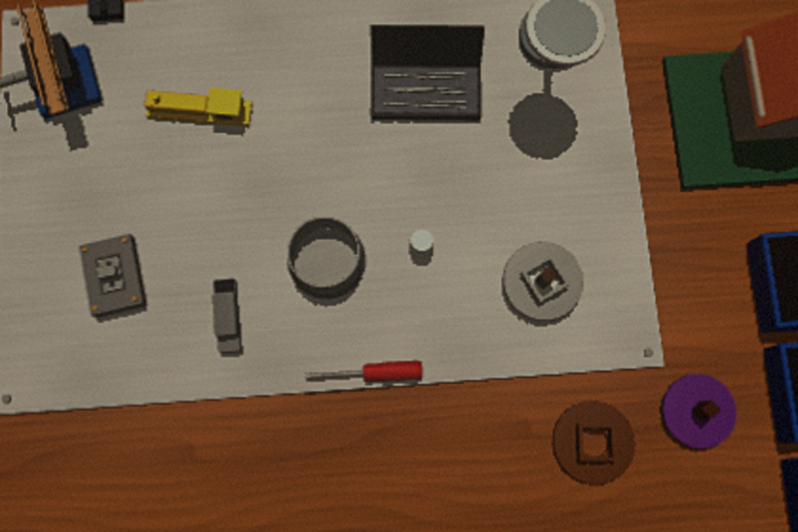

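View pics/side0.png

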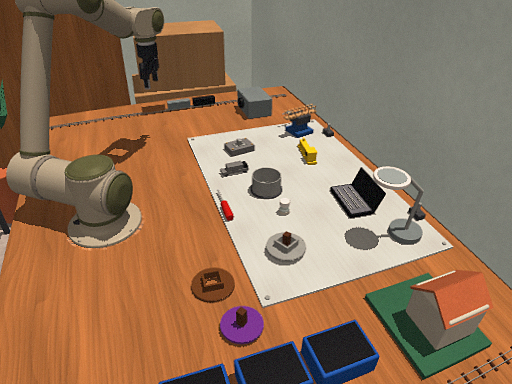

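The top view shows, in crop pixels, the mould at (112,275), the open tin at (327,258) and the steel nested lids with the wooden knob at (543,282). The look-alikes are the brown lid at (593,442) and the purple one at (700,411). The pot, car and screwdriver sit near the tin.

```bash
cat >> h.py <<'E'
def sel(P,c,rad,z0,z1):
    m=(np.hypot(P[...,0]-c[0],P[...,1]-c[1])<rad)&(P[...,2]>z0)&(P[...,2]<z1); return P[m],m
def rect(Q):
    (c,s,a)=cv2.minAreaRect((Q[:,:2]*1000).astype(np.float32)); return np.round(c,1),np.round(s,1),round(a,1),np.round(np.median(Q[:,2])*1000,1),len(Q)
def circ(Q):
    x,y=Q[:,0],Q[:,1]; 
    from scipy.optimize import least_squares
    s=least_squares(lambda p:np.hypot(x-p[0],y-p[1])-p[2],[x.mean(),y.mean(),.05],loss='soft_l1',f_scale=.001).x
    return np.round(s*1000,1),len(Q)
E
python3 - <<'E'
from h import *
for n in ['top','side']:
    P=np.load(n+'0.npy')
    for nm,c,rad,z0,z1 in [('mouldtop',(.525,.28),.075,.028,.042),('rib',(.525,.28),.05,.048,.065),('knob',(.465,-.29),.06,.076,.1),('collar',(.465,-.29),.06,.044,.06),('plate',(.45,0.05),.04,0,.02)]:
        Q,m=sel(P,c,rad,z0,z1); print(n,nm,rect(Q) if len(Q)>3 else None)
    Q,m=sel(P,(.53,.01),.075,.055,.08); print(n,'tinrim',circ(Q),np.median(Q[:,2]))
    Q,m=sel(P,(.465,-.29),.075,.025,.038); print(n,'lidplate',rect(Q))
P=np.load('top0.npy');print(P[192-10:192+12:2,208,2].round(3))
E
```

```text
top mouldtop (array([528.6, 290.1]), array([102.1,  72.4]), 9.8, np.float64(34.3), 969)
top rib (array([528.2, 290.2]), array([14.6, 24.1]), 9.3, np.float64(54.6), 53)
top knob None
top collar (array([ 477.3, -302. ]), array([48.1, 49.7]), 26.4, np.float64(50.1), 160)
top plate (array([450.3,  50.3]), array([79.2, 77.6]), 87.1, np.float64(8.5), 723)
top tinrim (array([530.7,  -5.9,  47.2]), 205) 0.0665583104554961
top lidplate (array([ 477.2, -300.8]), array([108.2, 108.4]), 39.9, np.float64(29.9), 1080)
side mouldtop (array([529.2, 287.7]), array([100. ,  80.4]), 10.8, np.float64(33.1), 239)
side rib (array([527.6, 286.8]), array([16. , 24.3]), 6.3, np.float64(52.7), 16)
side knob None
side collar (array([ 475.4, -304.4]), array([49.8, 50. ]), 32.1, np.float64(48.3), 142)
side plate (array([449.8,  51. ]), array([75.1, 76.8]), 74.8, np.float64(6.7), 242)
side tinrim (array([531.9,  -8.8,  47.3]), 200) 0.06220771962512872
side lidplate (array([ 476.5, -306.5]), array([108.3, 104.6]), 69.0, np.float64(28.8), 594)
[0.013 0.013 0.015 0.007 0.012 0.013 0.013 0.017 0.014 0.013 0.013]
```

```bash
cat >> h.py <<'E'
from scipy.spatial.transform import Rotation as Ro
def goal(p,yaw):
    o=r.observe(); R=np.array(o['eef_rot']); a=np.radians(yaw)
    y=np.array([np.cos(a),np.sin(a),0]); x=np.array([0,0,-1.]); G=np.c_[x,y,np.cross(x,y)]
    print('pos',np.round(np.array(o['tcp_pos'])*1000,1),'yaw',round(np.degrees(np.arctan2(R[1,1],R[0,1])),1),'w',round(o['gripper_width'],3),'F',np.round(o['force'],1),'t',round(o['time_s'],2))
    print('shift',np.round(tool(p),1),'turn',np.round(Ro.from_matrix(R.T@G).as_rotvec(degrees=True),1))
E
python3 - <<'E'
from h import *
print(r.calibration('wrist'))
goal((.528,.290,.2),9.6)
E
```

```text
{'K': array([[310.97082237,   0.        , 255.85527859],
       [  0.        , 310.97082237, 192.3533285 ],
       [  0.        ,   0.        ,   1.        ]]), 'k1': -0.01270843783870081, 'tool_from_camera': array([[-6.16011069e-04,  3.26997934e-01, -9.45024853e-01,
        -1.43449822e-01],
       [ 9.99999742e-01, -1.48454192e-04, -7.03214442e-04,
         1.10316652e-03],
       [-3.70242571e-04, -9.45025042e-01, -3.26997758e-01,
        -8.42453005e-02],
       [ 0.00000000e+00,  0.00000000e+00,  0.00000000e+00,
         1.00000000e+00]])}
pos [237.6 496.  231.3] yaw 64.4 w 1.0 F [ 1.1  0.2 -0.2] t 1.1
shift [ 31.3 -60.3 350.9] turn [54.8 -0.  -0. ]
```

>>> arm_command(motion=[[[31,-60,351],[54.8,0,0],0.4],[[31,-60,351],[54.8,0,0],0.4],[[31,-60,351],[54.8,0,0],0.4],[[31,-60,351],[54.8,0,0],0.4],[[31,-60,351],[54.8,0,0],0.4]], force=40)

```text
time_s: 1.72
tcp_pos: [0.4932, 0.3147, 0.2042]
eef_rot: [[0.0, 0.984, 0.179], [0.0, 0.179, -0.984], [-1.0, 0.0, -0.0]]
force: [0.6, 1.0, 1.2]
gripper_width: 0.398
```

>>> arm_command(motion=[[[0,0,0],[0,0,0],0.4],[[0,0,0],[0,0,0],0.4]])

```text
time_s: 1.98
tcp_pos: [0.4931, 0.3147, 0.2041]
eef_rot: [[-0.0, 0.984, 0.18], [0.0, 0.18, -0.984], [-1.0, -0.0, -0.0]]
force: [-0.0, 0.8, -0.3]
gripper_width: 0.398
```

```bash
python3 - <<'E'
from h import *
goal((.528,.290,.1),9.6)
im,P=cloud('wrist','pics/w1.png'); np.save('w1.npy',P)
print(rect(sel(P,(.528,.29),.08,.028,.042)[0]), rect(sel(P,(.528,.29),.05,.05,.06)[0]))
E
```

```text
pos [493.1 314.7 204.1] yaw 10.3 w 0.398 F [-0.   0.8 -0.3] t 1.98
shift [104.1  29.9  30.6] turn [ 0.7 -0.   0. ]
(array([528.4, 290.6]), array([100.1,  72.7]), 9.8, np.float64(34.9), 5630) (array([528.2, 290.7]), array([14. , 24.8]), 9.2, np.float64(54.8), 334)
```

View pics/w1.png

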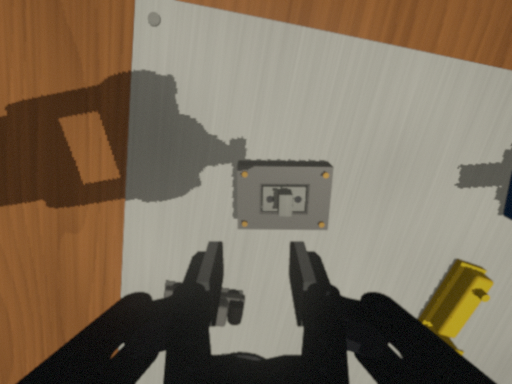

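The wrist picture shows the mould at about (284,196) with the rib upright at (286,200), and the jaws half open below it. The three measurements agree to 1 mm: centre (528.3, 290.5), yaw 9.7°.

>>> arm_command(motion=[[[104,30,30.5],[0.6,0,0],0.4],[[104,30,30.5],[0.6,0,0],0.4],[[104,30,30.5],[0.6,0,0],0.4],[[104,30,30.5],[0.6,0,0],0.4]])

```text
time_s: 2.52
tcp_pos: [0.5275, 0.2921, 0.1025]
eef_rot: [[0.003, 0.985, 0.172], [0.001, 0.172, -0.985], [-1.0, 0.003, -0.001]]
force: [-0.8, 0.5, 0.5]
gripper_width: 0.398
```

```bash
python3 - <<'E'
from h import *
goal((.5283,.2905,.038),9.7)
im,P=cloud('wrist','pics/w2.png')
print(rect(sel(P,(.528,.29),.03,.05,.058)[0]))
E
```

```text
pos [527.5 292.1 102.5] yaw 9.9 w 0.398 F [-0.8  0.5  0.5] t 2.52
shift [64.5  0.3  1.7] turn [ 0.2 -0.1 -0.2]
(array([528.1, 290.8]), array([13.8, 24.6]), 9.9, np.float64(54.8), 728)
```

View pics/w2.png

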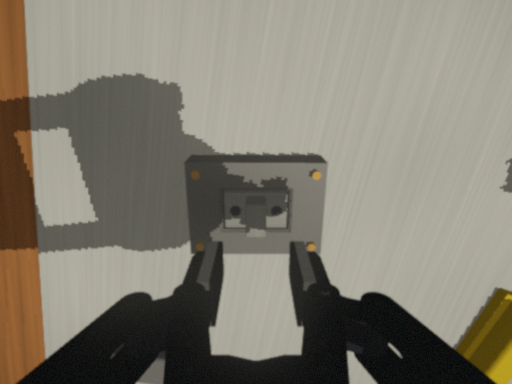

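The rib at (257,212) is centred between the jaws, at (206,245) and (302,245). I'll descend and close.

>>> arm_command(motion=[[[30,0.3,1.5],[0,0,0],0.4],[[50,0.3,1.5],[0,0,0],0.4],[[64,0.3,1.5],[0,0,0],0.4],[[64,0.3,1.5],[0,0,0],0.4],[[64,0.3,1.5],[0,0,0],0.4]])

```text
time_s: 3.2
tcp_pos: [0.529, 0.2911, 0.0401]
eef_rot: [[0.006, 0.985, 0.172], [0.002, 0.172, -0.985], [-1.0, 0.006, -0.001]]
force: [0.5, -0.7, 0.2]
gripper_width: 0.4
```

>>> arm_command(motion=[[[0,0,0],[0,0,0],0.05],[[0,0,0],[0,0,0],0.05],[[0,0,0],[0,0,0],0.05],[[0,0,0],[0,0,0],0.05],[[0,0,0],[0,0,0],0.05]], force=50)

```text
time_s: 3.82
tcp_pos: [0.5292, 0.2913, 0.0412]
eef_rot: [[0.007, 0.985, 0.172], [0.003, 0.172, -0.985], [-1.0, 0.007, -0.002]]
force: [-1.6, -0.7, 5.6]
gripper_width: 0.147
```

```bash
python3 - <<'E'
from h import *
goal((.5283,.2905,.14),9.7)
E
```

```text
pos [529.2 291.3  41.2] yaw 9.9 w 0.147 F [-1.6 -0.7  5.6] t 3.83
shift [-98.8  -0.3   0.4] turn [ 0.2 -0.1 -0.4]
```

>>> arm_command(motion=[[[-10,-0.3,0],[0,0,0],0.05],[[-25,-0.3,0],[0,0,0],0.05],[[-50,-0.3,0],[0,0,0],0.05],[[-80,-0.3,0],[0,0,0],0.05],[[-110,-0.3,0],[0,0,0],0.05]])

```text
time_s: 4.45
tcp_pos: [0.5281, 0.2909, 0.1532]
eef_rot: [[0.007, 0.985, 0.172], [0.003, 0.172, -0.985], [-1.0, 0.008, -0.002]]
force: [-0.1, 0.1, -1.1]
gripper_width: 0.148
```

>>> arm_command(motion=[[[0,0,0],[0,0,0],0.05],[[0,0,0],[0,0,0],0.05]])

```text
time_s: 4.7
tcp_pos: [0.5277, 0.2907, 0.1525]
eef_rot: [[0.006, 0.985, 0.172], [0.003, 0.172, -0.985], [-1.0, 0.007, -0.002]]
force: [-0.9, 0.1, -2.1]
gripper_width: 0.153
```

```bash
python3 - <<'E'
from h import *
goal((.531,.08,.2),9.7)
im,P=cloud('wrist','pics/w3.png')
E
```

```text
pos [527.7 290.7 152.5] yaw 9.9 w 0.153 F [-0.9  0.1 -2.1] t 4.7
shift [-48.1 -32.7 208. ] turn [ 0.2 -0.1 -0.4]
```

View pics/w3.png

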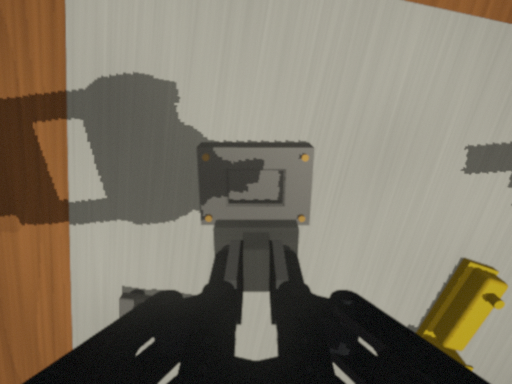

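The cavity is empty at (257,186), and the casting hangs from the jaws at (257,255). I'll carry it towards the tin.

>>> arm_command(motion=[[[-48,-10,40],[0,0,0],0.05],[[-48,-16,80],[0,0,0],0.05],[[-48,-22,120],[0,0,0],0.05],[[-48,-28,165],[0,0,0],0.05],[[-48,-33,208],[0,0,0],0.05]])

```text
time_s: 5.38
tcp_pos: [0.5301, 0.0785, 0.1982]
eef_rot: [[0.003, 0.985, 0.172], [0.003, 0.172, -0.985], [-1.0, 0.003, -0.002]]
force: [0.0, -0.2, -1.9]
gripper_width: 0.153
```

>>> arm_command(motion=[[[0,0,0],[0,0,0],0.05],[[0,0,0],[0,0,0],0.05]])

```text
time_s: 5.62
tcp_pos: [0.5297, 0.0788, 0.1973]
eef_rot: [[0.001, 0.985, 0.172], [0.003, 0.172, -0.985], [-1.0, 0.002, -0.003]]
force: [0.4, 0.3, -1.6]
gripper_width: 0.147
```

```bash
python3 - <<'E'
from h import *
im,P=cloud('wrist','pics/w4.png')
Q,m=sel(P,(.531,-.007),.065,.062,.078); print('tinrim',circ(Q),np.median(Q[:,2]),circ(Q[Q[:,2]>.066]))
Q2,_=sel(P,(.531,-.007),.04,.005,.02);print('floor',np.median(Q2[:,2]))
o=r.observe();p=o['tcp_pos'];Q3,_=sel(P,p[:2],.035,p[2]-.04,p[2]-.008);print('cast',len(Q3),Q3[:,2].min() if len(Q3) else 0)
goal((.531,-.007,.14),9.7)
E
```

```text
tinrim (array([531.4,  -4.5,  47.4]), 550) 0.06775387833666252 (array([531.4,  -4.8,  47.5]), 371)
floor 0.012874445781247357
cast 592 0.17961982278706454
pos [529.8  79.2 197.5] yaw 10.0 w 0.145 F [ 0.9  0.4 -2.1] t 5.67
shift [ 57.3 -13.8  85.3] turn [ 0.3 -0.2 -0.1]
```

>>> arm_command(motion=[[[0,-5,30],[0,0,0],0.05],[[20,-10,60],[0,0,0],0.05],[[57,-13.5,84],[0,0,0],0.05],[[57,-13.5,84],[0,0,0],0.05],[[57,-13.5,84],[0,0,0],0.05]])

```text
time_s: 6.3
tcp_pos: [0.5316, -0.0046, 0.1411]
eef_rot: [[0.003, 0.985, 0.174], [0.003, 0.174, -0.985], [-1.0, 0.003, -0.003]]
force: [-0.7, -0.9, -0.8]
gripper_width: 0.149
```

>>> arm_command(motion=[[[30,0,0],[0,0,0],0.05],[[55,0,0],[0,0,0],0.05],[[80,0,0],[0,0,0],0.05],[[95,0,0],[0,0,0],0.05],[[97,0,0],[0,0,0],0.05]])

```text
time_s: 6.92
tcp_pos: [0.5321, -0.0037, 0.0441]
eef_rot: [[0.003, 0.985, 0.175], [0.003, 0.175, -0.985], [-1.0, 0.003, -0.003]]
force: [-0.2, 0.9, -1.2]
gripper_width: 0.145
```

```bash
python3 - <<'E'
from h import *
goal((.5312,-.0055,.032),9.7)
E
```

```text
pos [532.1  -3.7  44.1] yaw 10.1 w 0.145 F [-0.2  0.9 -1.2] t 6.92
shift [12.1 -1.2  1.7] turn [ 0.4 -0.2 -0.2]
```

>>> arm_command(motion=[[[6,0,1],[0,0,0],0.05],[[10,0,1.5],[0,0,0],0.05],[[13,0,1.5],[0,0,0],0.05],[[14,0,1.5],[0,0,0],0.05],[[14,0,1.5],[0,0,0],0.05]])

```text
time_s: 7.55
tcp_pos: [0.5325, -0.0052, 0.0312]
eef_rot: [[0.004, 0.985, 0.175], [0.003, 0.175, -0.985], [-1.0, 0.004, -0.002]]
force: [-3.0, 0.1, 9.3]
gripper_width: 0.148
```

>>> arm_command(motion=[[[-0.5,0,0],[0,0,0],0.28],[[-0.5,0,0],[0,0,0],0.28],[[-1,0,0],[0,0,0],0.28],[[-1,0,0],[0,0,0],0.28]])

```text
time_s: 8.05
tcp_pos: [0.5325, -0.0052, 0.0321]
eef_rot: [[0.004, 0.985, 0.175], [0.003, 0.175, -0.985], [-1.0, 0.004, -0.002]]
force: [-0.9, -0.1, -0.6]
gripper_width: 0.282
```

>>> arm_command(motion=[[[-20,0,0],[0,0,0],0.28],[[-50,0,0],[0,0,0],0.28],[[-90,0,0],[0,0,0],0.28],[[-130,0,0],[0,0,0],0.28],[[-170,0,-40],[0,0,0],0.28]])

```text
time_s: 8.68
tcp_pos: [0.5252, 0.0327, 0.2034]
eef_rot: [[0.004, 0.985, 0.172], [0.003, 0.172, -0.985], [-1.0, 0.004, -0.002]]
force: [0.6, 0.4, 0.1]
gripper_width: 0.282
```

```bash
python3 - <<'E'
from h import *
im,P=cloud('wrist','pics/w5.png')
print('rim',circ(sel(P,(.531,-.005),.06,.062,.075)[0]))
print('base',rect(sel(P,(.531,-.005),.035,.02,.028)[0]),'rib',rect(sel(P,(.531,-.005),.035,.038,.05)[0]))
goal((.40,-.24,.24),0)
im,P=cloud('top')
print('rim',circ(sel(P,(.531,-.005),.06,.055,.08)[0]))
print('rib',rect(sel(P,(.531,-.005),.035,.038,.05)[0]))
E
```

```text
rim (array([531.,  -5.,  47.]), 1137)
base (array([533.1,  -5.5]), array([46. , 28.8]), 10.3, np.float64(24.9), 749) rib (array([533.1,  -5.1]), array([13.8, 23.8]), 9.7, np.float64(44.7), 319)
pos [525.5  37.4 208.7] yaw 10.1 w 0.28 F [-0.8  3.3  5.4] t 8.72
shift [ -33.7 -171.8  251. ] turn [10.1 -0.1 -0.7]
rim (array([530.5,  -5.8,  47.2]), 153)
rib (array([533.1,  -5.4]), array([15.2, 23.1]), 9.5, np.float64(44.3), 50)
```

View pics/w5.png

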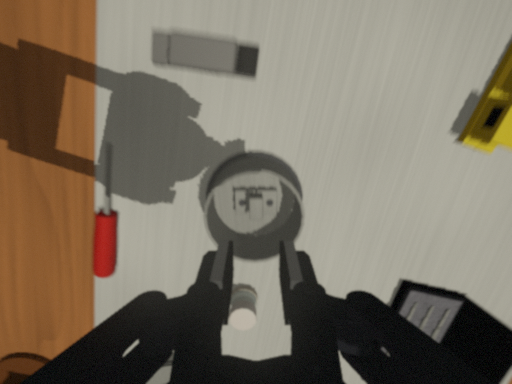

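The casting lies flat and rib up in the tin, with its rib at (253,190) and the tin's rim ring about (252,205). The lids are next.

```bash
python3 - <<'E'
from h import *
goal((.47,-.25,.24),9.7)
E
```

```text
pos [525.7  35.9 206.3] yaw 10.2 w 0.278 F [-0.1 -0.2  0.5] t 8.78
shift [ -35.  -105.1  271.4] turn [ 0.5 -0.  -0.6]
```

>>> arm_command(motion=[[[-35,-105,271],[0,0,0],0.5],[[-35,-105,271],[0,0,0],0.5],[[-35,-105,271],[0,0,0],0.5],[[-35,-105,271],[0,0,0],0.5],[[-35,-105,271],[0,0,0],0.5]])

```text
time_s: 9.4
tcp_pos: [0.469, -0.2524, 0.2394]
eef_rot: [[0.01, 0.984, 0.175], [0.003, 0.175, -0.984], [-1.0, 0.011, -0.001]]
force: [0.2, 0.3, -0.4]
gripper_width: 0.5
```

>>> arm_command(motion=[[[0,0,0],[0,0,0],0.5],[[0,0,0],[0,0,0],0.5]])

```text
time_s: 9.65
tcp_pos: [0.4687, -0.252, 0.2385]
eef_rot: [[0.009, 0.984, 0.175], [0.004, 0.175, -0.985], [-1.0, 0.01, -0.002]]
force: [-0.4, -0.1, 1.0]
gripper_width: 0.499
```

```bash
python3 - <<'E'
from h import *
im,P=cloud('wrist','pics/w6.png')
c=(.477,-.302)
for nm,rad,z0,z1 in [('knob',.05,.068,.078),('collar',.05,.046,.054),('plate',.07,.026,.034)]:
    Q=sel(P,c,rad,z0,z1)[0]; print(nm,rect(Q) if len(Q)>3 else len(Q))
goal((.477,-.302,.12),27)
E
```

```text
knob (array([ 477.2, -302.3]), array([18. , 18.6]), 34.0, np.float64(72.8), 279)
collar (array([ 476.9, -302.5]), array([48.2, 49.2]), 26.7, np.float64(50.8), 773)
plate (array([ 476.9, -302. ]), array([108.8, 108.5]), 58.7, np.float64(30.8), 4531)
pos [ 468.9 -251.5  238.7] yaw 10.1 w 0.503 F [ 0.2  0.  -0.6] t 9.7
shift [118.6  -2.2  51.4] turn [-16.9  -0.   -0.6]
```

View pics/w6.png

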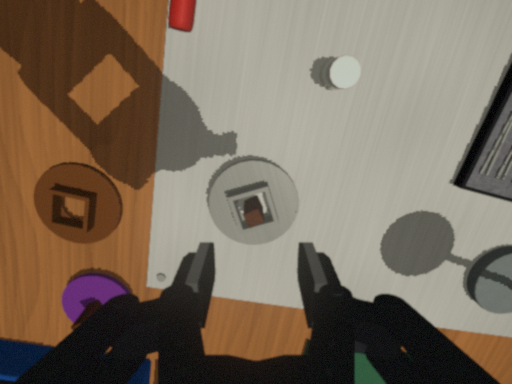

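The lids are at (253,200), with the wooden knob inside the square collar. The brown look-alike at (78,203) and the purple one at (95,297) stay untouched. Knob yaw is about 34° and collar yaw about 27°.

>>> arm_command(motion=[[[100,-2,51],[-23.9,0,-0.6],0.5],[[100,-2,51],[-23.9,0,-0.6],0.5],[[100,-2,51],[-23.9,0,-0.6],0.5],[[100,-2,51],[-23.9,0,-0.6],0.5],[[100,-2,51],[-23.9,0,-0.6],0.5]])

```text
time_s: 10.32
tcp_pos: [0.4774, -0.3009, 0.1392]
eef_rot: [[0.001, 0.828, 0.56], [-0.001, 0.56, -0.828], [-1.0, 0.0, 0.001]]
force: [0.7, 0.3, -0.3]
gripper_width: 0.502
```

```bash
python3 - <<'E'
from h import *
im,P=cloud('wrist','pics/w7.png')
c=(.477,-.302)
for nm,rad,z0,z1 in [('knob',.02,.068,.078),('collar',.05,.046,.054)]:
    Q=sel(P,c,rad,z0,z1)[0]; print(nm,rect(Q) if len(Q)>3 else len(Q))
goal((.477,-.3022,.053),34)
E
```

```text
knob (array([ 476.9, -302.1]), array([17.7, 18. ]), 34.6, np.float64(72.8), 610)
collar (array([ 477.1, -302.5]), array([48. , 48.9]), 26.5, np.float64(50.8), 1563)
pos [ 477.3 -301.1  139.3] yaw 34.1 w 0.495 F [-0.5  0.4  0.3] t 10.38
shift [86.3 -0.9  0.7] turn [ 0.1  0.1 -0. ]
```

View pics/w7.png

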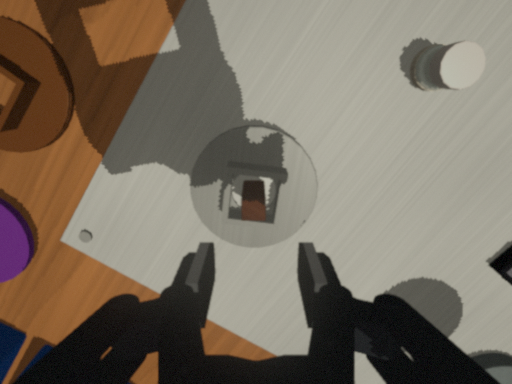

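The knob at (254,200) is square to the jaws. I'll descend to just above the collar.

>>> arm_command(motion=[[[35,-0.9,0.7],[-0.4,0,0],0.5],[[65,-0.9,0.7],[-0.4,0,0],0.5],[[80,-0.9,0.7],[-0.4,0,0],0.4],[[86,-0.9,0.7],[-0.4,0,0],0.4],[[86,-0.9,0.7],[-0.4,0,0],0.4]])

```text
time_s: 11.0
tcp_pos: [0.4773, -0.3024, 0.0538]
eef_rot: [[0.001, 0.824, 0.566], [-0.002, 0.566, -0.824], [-1.0, 0.0, 0.002]]
force: [1.8, -0.2, 0.0]
gripper_width: 0.403
```

>>> arm_command(motion=[[[0,0,0],[0,0,0],0.1],[[0,0,0],[0,0,0],0.1],[[0,0,0],[0,0,0],0.1],[[0,0,0],[0,0,0],0.1],[[0,0,0],[0,0,0],0.1]], force=70)

```text
time_s: 11.62
tcp_pos: [0.4776, -0.3028, 0.0548]
eef_rot: [[0.003, 0.825, 0.566], [-0.003, 0.566, -0.824], [-1.0, 0.001, 0.004]]
force: [-1.2, -0.1, 5.7]
gripper_width: 0.19
```

```bash
python3 - <<'E'
from h import *
goal((.477,-.3022,.053),34)
E
```

```text
pos [ 477.6 -302.8   54.8] yaw 34.5 w 0.19 F [-1.2 -0.1  5.7] t 11.62
shift [ 1.8 -0.1 -0.8] turn [ 0.5  0.2 -0. ]
```

>>> arm_command(motion=[[[-5,0,0],[0,0,0],0.1],[[-15,0,0],[0,0,0],0.1],[[-35,0,0],[0,0,0],0.1],[[-60,0,0],[0,0,0],0.1],[[-85,0,0],[0,0,0],0.1]])

```text
time_s: 12.25
tcp_pos: [0.4773, -0.3024, 0.1409]
eef_rot: [[0.002, 0.824, 0.566], [-0.003, 0.566, -0.824], [-1.0, 0.001, 0.004]]
force: [-1.2, 0.3, -2.3]
gripper_width: 0.188
```

>>> arm_command(motion=[[[-20,0,0],[0,0,0],0.1],[[-45,0,0],[0,0,0],0.1],[[-55,0,0],[0,0,0],0.1],[[-55,0,0],[0,0,0],0.1]])

```text
time_s: 12.75
tcp_pos: [0.4771, -0.3022, 0.1961]
eef_rot: [[0.003, 0.824, 0.566], [-0.003, 0.566, -0.824], [-1.0, 0.001, 0.004]]
force: [0.8, 0.5, -3.3]
gripper_width: 0.187
```

```bash
python3 - <<'E'
from h import *
goal((.531,-.08,.2),34)
for n in ['top','side']:
    p=r.observe()['tcp_pos']; im,P=cloud(n)
    cv2.imwrite(f'pics/{n}8.png',im)
    Q=sel(P,p[:2],.075,p[2]-.036,p[2]-.018)[0]; print(n,len(Q),np.round(np.median(Q,0),3) if len(Q) else '')
E
```

```text
pos [ 477.1 -302.2  196.1] yaw 34.5 w 0.187 F [ 0.8  0.5 -3.3] t 12.75
shift [  -4.4  170.2 -152.7] turn [ 0.5  0.2 -0. ]
top 7 [ 0.525 -0.279  0.171]
side 674 [ 0.463 -0.325  0.169]
```

>>> arm_command(motion=[[[-5,35,-32],[0,0,0],0.1],[[-5,70,-64],[0,0,0],0.1],[[-5,110,-100],[0,0,0],0.1],[[-5,145,-130],[0,0,0],0.1],[[-5,170,-153],[0,0,0],0.1]])

```text
time_s: 13.48
tcp_pos: [0.5303, -0.0775, 0.1987]
eef_rot: [[-0.001, 0.824, 0.567], [-0.001, 0.567, -0.824], [-1.0, -0.001, 0.0]]
force: [1.0, 0.3, -3.1]
gripper_width: 0.19
```

```bash
python3 - <<'E'
from h import *
goal((.5310,-.0055,.18),34.3)
E
```

```text
pos [530.3 -77.5 198.7] yaw 34.5 w 0.19 F [ 1.   0.3 -3.1] t 13.47
shift [ 18.7  41.4 -58.9] turn [0.2 0.  0. ]
```

>>> arm_command(motion=[[[0,20,-28],[0,0,0],0.1],[[0,35,-48],[0,0,0],0.1],[[5,41.5,-59],[0,0,0],0.1],[[19,41.5,-59],[0,0,0],0.1],[[19,41.5,-59],[0,0,0],0.1]])

```text
time_s: 14.1
tcp_pos: [0.5303, -0.0061, 0.1779]
eef_rot: [[-0.004, 0.824, 0.566], [-0.0, 0.566, -0.824], [-1.0, -0.003, -0.002]]
force: [0.1, -0.7, -2.2]
gripper_width: 0.187
```

```bash
python3 - <<'E'
from h import *
goal((.5310,-.0055,.13),34.3)
o=r.observe(); p=np.array(o['tcp_pos'])
im,P=cloud('wrist','pics/w9.png')
Q=sel(P,p[:2],.075,p[2]-.035,p[2]-.018)[0]; print(len(Q))
if len(Q)>50:
    Q=Q[abs(Q[:,2]-np.median(Q[:,2]))<.004]
    A=np.linalg.lstsq(np.c_[Q[:,:2]-p[:2],np.ones(len(Q))],Q[:,2],rcond=None)[0]; print('plate slope deg',np.degrees(A[:2]),'z below tcp',(A[2]-p[2])*1000)
    h=cv2.convexHull((Q[:,:2]*1000).astype(np.float32)).reshape(-1,2)/1000
    d=np.hypot(*(h-p[:2]).T); print('circ',circ(h[d>.045]), (p*1000).round(1))
im,P=cloud('side','pics/s9.png')
cv2.imwrite('pics/both9.png',np.hstack([cv2.resize(im[110:260,180:360],(398,332)),cv2.resize(cv2.imread('pics/w9.png'),(398,332))]))
E
```

```text
pos [530.3  -6.1 177.9] yaw 34.5 w 0.187 F [ 0.1 -0.7 -2.2] t 14.1
shift [47.9  1.1 -0. ] turn [ 0.2 -0.1  0.2]
15564
plate slope deg [-0.49696813  0.0555103 ] z below tcp -23.90230193500026
circ (array([529.8,  -6.1,  54.8]), 56) [530.3  -6.1 177.9]
```

View pics/both9.png

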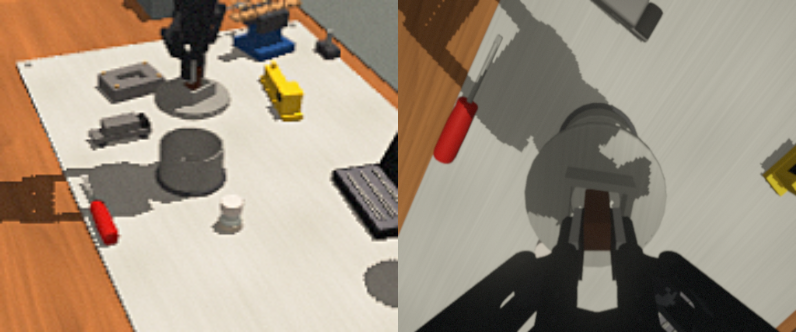

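The lids are held level in one stack over the tin. In the left half they are at (192,97) with the tin below at (190,165). The lid is about 1.5 mm off the tin's axis, so I'll shift for that and lower.

>>> arm_command(motion=[[[15,1.5,0],[0,0,0],0.1],[[30,1.5,0],[0,0,0],0.1],[[42,1.5,0],[0,0,0],0.1],[[52,1.5,0],[0,0,0],0.1],[[58,1.5,0],[0,0,0],0.1]])

```text
time_s: 14.82
tcp_pos: [0.5321, -0.0055, 0.1206]
eef_rot: [[-0.002, 0.825, 0.566], [-0.001, 0.566, -0.825], [-1.0, -0.002, -0.001]]
force: [0.3, -0.5, -2.2]
gripper_width: 0.189
```

>>> arm_command(motion=[[[4,0,0],[0,0,0],0.1],[[7,0,0],[0,0,0],0.1],[[10,0,0],[0,0,0],0.1],[[12,0,0],[0,0,0],0.1],[[13,0,0],[0,0,0],0.1]])

```text
time_s: 15.45
tcp_pos: [0.5321, -0.0055, 0.1076]
eef_rot: [[-0.002, 0.825, 0.566], [-0.001, 0.566, -0.825], [-1.0, -0.002, -0.0]]
force: [0.2, 0.2, -2.3]
gripper_width: 0.189
```

>>> arm_command(motion=[[[1,0,0],[0,0,0],0.1],[[2,0,0],[0,0,0],0.1],[[3,0,0],[0,0,0],0.1],[[3.5,0,0],[0,0,0],0.1],[[3.5,0,0],[0,0,0],0.1]])

```text
time_s: 16.08
tcp_pos: [0.532, -0.0055, 0.1048]
eef_rot: [[-0.001, 0.824, 0.566], [-0.001, 0.566, -0.824], [-1.0, -0.001, 0.0]]
force: [-4.0, 0.6, 5.5]
gripper_width: 0.189
```

Contact came exactly at the expected height. I'll release and rise.

>>> arm_command(motion=[[[0.5,0,0],[0,0,0],0.1],[[0,0,0],[0,0,0],0.4],[[0,0,0],[0,0,0],0.4],[[0,0,0],[0,0,0],0.4],[[0,0,0],[0,0,0],0.4]])

```text
time_s: 16.7
tcp_pos: [0.5321, -0.0056, 0.1048]
eef_rot: [[-0.001, 0.825, 0.566], [-0.001, 0.566, -0.825], [-1.0, -0.001, -0.0]]
force: [-0.0, -0.6, 0.4]
gripper_width: 0.398
```

>>> arm_command(motion=[[[-15,0,0],[0,0,0],0.4],[[-35,0,0],[0,0,0],0.4],[[-60,0,0],[0,0,0],0.4],[[-80,0,0],[0,0,0],1.0],[[-90,0,0],[0,0,0],1.0]])

```text
time_s: 17.32
tcp_pos: [0.5324, -0.0055, 0.1957]
eef_rot: [[0.0, 0.825, 0.566], [-0.001, 0.566, -0.825], [-1.0, -0.001, 0.001]]
force: [-0.4, 0.2, 0.0]
gripper_width: 0.812
```

```bash
python3 - <<'E'
from h import *
im,P=cloud('wrist','pics/w10.png')
c=(.5313,-.0055)
for nm,rad,z0,z1 in [('knob',.02,.118,.128),('collar',.05,.096,.105),('plate',.07,.076,.086)]:
    Q=sel(P,c,rad,z0,z1)[0]; print(nm,rect(Q) if len(Q)>3 else len(Q))
A=np.linalg.lstsq(np.c_[Q[:,:2],np.ones(len(Q))],Q[:,2],rcond=None)[0]; print('slope',np.degrees(A[:2]))
goal((.5313,-.0055,.085),26.6)
E
```

```text
knob (array([531.9,  -4.5]), array([17.5, 18.2]), 33.7, np.float64(122.8), 570)
collar (array([531.7,  -5.7]), array([48.1, 48.8]), 26.3, np.float64(100.8), 1530)
plate (array([531.2,  -5.4]), array([108.8, 108.6]), 81.3, np.float64(80.9), 9043)
slope [0.07615159 0.00972161]
pos [532.6  -5.6 196.4] yaw 34.5 w 0.894 F [-0.3  0.1  1. ] t 17.38
shift [111.4  -1.1  -1. ] turn [ 7.9  0.1 -0. ]
```

View pics/w10.png

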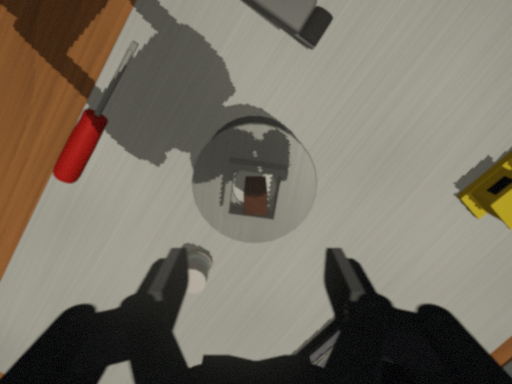

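The stack is seated level: plate top at 80 mm as expected, knob at (256,195), and everything within 1 mm of the tin's axis. Next I'll grip the collar at yaw 26.4°.

>>> arm_command(motion=[[[40,-1,-1],[8,0,0],1.0],[[75,-1,-1],[8,0,0],1.0],[[100,-1,-1],[8,0,0],1.0],[[113,-1,-1],[8,0,0],1.0],[[114,-1,-1],[8,0,0],0.85]])

```text
time_s: 18.0
tcp_pos: [0.5312, -0.0054, 0.0818]
eef_rot: [[-0.0, 0.895, 0.446], [-0.001, 0.446, -0.895], [-1.0, -0.001, 0.001]]
force: [-0.4, 1.1, -0.7]
gripper_width: 0.854
```

```bash
python3 - <<'E'
from h import *
goal((.5315,-.0056,.082),26.4)
E
```

```text
pos [531.2  -5.4  81.8] yaw 26.5 w 0.854 F [-0.4  1.1 -0.7] t 18.0
shift [-0.2  0.2  0.3] turn [0.1 0.  0. ]
```

>>> arm_command(motion=[[[0,0.2,0.3],[0,0,0],0.4],[[0,0.2,0.3],[0,0,0],0.4],[[0,0.2,0.3],[0,0,0],0.4],[[0,0.2,0.3],[0,0,0],0.4],[[0,0.2,0.3],[0,0,0],0.4]], force=50)

```text
time_s: 18.62
tcp_pos: [0.5321, -0.0057, 0.0828]
eef_rot: [[0.002, 0.895, 0.446], [-0.002, 0.446, -0.895], [-1.0, 0.001, 0.002]]
force: [0.5, 0.8, 5.7]
gripper_width: 0.549
```

>>> arm_command(motion=[[[-2,0,0],[0,0,0],0.4],[[-5,0,0],[0,0,0],0.4],[[-10,0,0],[0,0,0],0.4],[[-18,0,0],[0,0,0],0.4],[[-28,0,0],[0,0,0],0.4]])

```text
time_s: 19.25
tcp_pos: [0.532, -0.0057, 0.1114]
eef_rot: [[0.002, 0.895, 0.446], [-0.002, 0.446, -0.895], [-1.0, 0.001, 0.002]]
force: [0.6, 0.2, -1.0]
gripper_width: 0.551
```

>>> arm_command(motion=[[[-15,0,0],[0,0,0],0.4],[[-35,0,0],[0,0,0],0.4],[[-55,0,0],[0,0,0],0.4],[[-68,0,0],[0,0,0],0.4],[[-72,0,0],[0,0,0],0.4]])

```text
time_s: 19.88
tcp_pos: [0.532, -0.0056, 0.1842]
eef_rot: [[0.003, 0.895, 0.446], [-0.002, 0.446, -0.895], [-1.0, 0.002, 0.003]]
force: [0.1, 0.7, -2.0]
gripper_width: 0.552
```

>>> arm_command(motion=[[[0,0,0],[0,0,0],0.4],[[0,0,0],[0,0,0],0.4],[[0,0,0],[0,0,0],0.4],[[0,0,0],[0,0,0],0.4]])

```text
time_s: 20.38
tcp_pos: [0.5319, -0.0055, 0.184]
eef_rot: [[0.002, 0.895, 0.446], [-0.002, 0.446, -0.895], [-1.0, 0.001, 0.003]]
force: [0.1, -0.8, -1.1]
gripper_width: 0.545
```

```bash
python3 - <<'E'
from h import *
goal((.5315,-.0056,.182),26.4)
o=r.observe(); p=np.array(o['tcp_pos'])
im,P=cloud('wrist','pics/w11.png')
Q=sel(P,p[:2],.075,p[2]-.02,p[2]+.012)[0]
Q=Q[abs(Q[:,2]-np.median(Q[:,2]))<.006]
A=np.linalg.lstsq(np.c_[Q[:,:2]-p[:2],np.ones(len(Q))],Q[:,2],rcond=None)[0]; print(len(Q),'slope',np.degrees(A[:2]),'plate top z',A[2]*1000)
s,P=cloud('side','pics/s11.png')
Q=sel(P,p[:2],.06,.07,.09)[0];print('flange z',np.median(Q[:,2]),len(Q))
Q=sel(P,p[:2],.03,.09,.13)[0];print('knob',np.nanpercentile(Q,[2,50,98],axis=0).round(3) if len(Q) else 0)
cv2.imwrite('pics/both11.png',np.hstack([cv2.resize(s[90:240,180:360],(398,332)),cv2.resize(im,(398,332))]))
E
```

```text
pos [531.9  -5.5 184. ] yaw 26.5 w 0.545 F [ 0.1 -0.8 -1.1] t 20.38
shift [ 2.  -0.4 -0.1] turn [ 0.1  0.1 -0.1]
16817 slope [ 0.30798023 -0.38579075] plate top z 182.2267597671035
flange z 0.07497056316753403 366
knob [[ 0.522 -0.019  0.091]
 [ 0.529 -0.012  0.109]
 [ 0.542  0.001  0.123]]
```

View pics/both11.png

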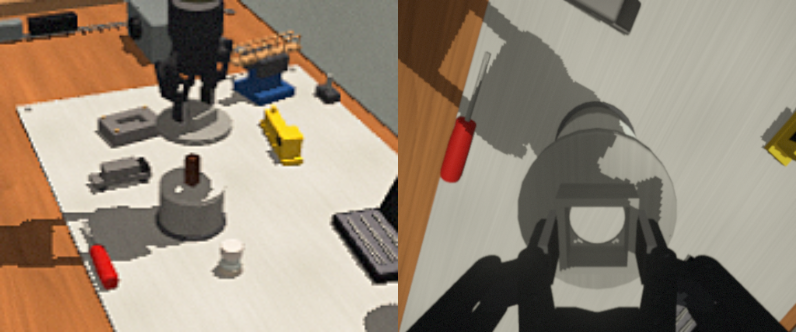

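```bash
python3 -c "
from station import r
print(r.close_job())"
```

```text
the job is handed in; nothing more can be done
None
```

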